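# Set an easel's sprung leg to its length mark and close the cam lever

## Robot

A 6-joint arm with a two-finger parallel gripper is mounted at the origin on the work surface; the furniture and walls round the work are solid. World frame = base frame: x ahead of the robot, y to its left, z up, the work surface at z = 0. Lengths are in m, angles in rad, forces in N, time in s.
With the tool pointing down it reaches from about 0.25 to 0.775 m from the base axis. Payload 4 kg.
Tool frame: the origin (TCP) lies at the very end of the fingers, on their centre line; the grasp point (between the pads) lies bot.grip_point_offset behind it (bot.grip_point_offset is the distance from the TCP to the grasp point, in m); z points along the fingers, y is the line along which they close (so a half turn about z gives the same grasp; the last joint's range is limited). The gripper opens to 94 mm and grips with 3 to 60 N. Pads are 16 mm wide; open, the fingers measure 119 mm over their backs; the gripper's body (75 mm by 177 mm) begins 78 mm behind the grasp point.
Start: joints at [1.093, 0.087, 1.371, -0, 1.684, -0.103], TCP at [0.201, 0.512, 0.185] pointing down, gripper open.
Joint ranges: [-3.1, 3.1], [-0.76, 2.03], [0.27, 2.55], [-1.08, 4.22], [0.17, 2.65], [-2.57, 2.57]. Speed limits (rad/s): [2.79, 2.79, 3.14, 3.14, 3.14, 3.14].

## Interface

Orientations are given as a unit quaternion [w, x, y, z].
In Python, from station import bot gives the robot as it stands. The module is installed in compiled form; this text tells all that it offers.
- The arm moves only by the tool jog_arm, never from a script. Its argument "targets" is a list of rows, each a list of 3 entries, a list of its own where there are three numbers: the finger opening in mm, from 0 to 94, then the shift along the tool's x, y, z in units of 50 mm (1.0 is 50 mm), then the turn, a rotation vector about the tool's x, y, z in units of 6 degrees (1.0 is 6 degrees). A call has 1 to 12 rows; each row shifts and turns the commanded pose from where the row before left it, along the tool's axes as they then stand; what a row does not reach is not made up. A row lasts 1/8 s, in which the tool goes at most 62.5 mm and 10.7 degrees, less where a joint would pass 70% of its speed; a pose out of reach is approached as far as the arm can. A call is refused whole if a number of a shift passes 1 or a number of a turn 1, either way. A call with a gripper value outside its range is refused whole. The fingers move at their own pace and stop on an object; "grip_force" is the grip in N (left out, the last holds). Time passes only in rows, so rows that do not move let the fingers close. It gives the time, the measured TCP pose, the force, the opening and the grip force at its end, in the units of the state.
- bot.get_state(): the state, without advancing time (a new reading comes with each control period).
- bot.grab_frame(name): name is "scene" or "top" or "wrist"; returns the picture (480x640x3 uint8, red, green, blue); there is no depth.
- bot.camera_params(name): a dict with "fx", "fy", "cx", "cy" (pixels), "eye" and "orientation" of the camera in the world; the wrist camera has in their place "hand_eye" (4x4, takes a point from camera to tool coordinates, whose origin is the TCP and whose axes are the flange's). Camera axes: x right, y up, looking along -z (the intrinsics and any distortion apply to the point x, -y, -z); pixel columns grow to the right and rows downward; lengths in m; the calibration is good to about 2 mm. A picture is of the moment at which its call begins: read the wrist's pose just before it. camera_params takes no time and is no camera call.
- bot.job_done(): hands the job in; it is judged then, once.
Trained networks look in the newest picture that a camera, given by its name, has taken for a name from the list of things; names that differ only in an ending like _2 or _b are one class to them, and where a whole thing is asked for, a point or a joint stands for the part that bears it (a point fixed in the world has none). Each returns a list of dicts, best first, with "confidence" (0 to 1); they miss things now and then, are a little off and sometimes report something else, mostly with a low value. They report only what shows in the picture. A call takes as long as a camera call.
- bot.recognise(camera, query): "centre" ([column, row] in pixels, amid what is visible of it).
- bot.regions_of(camera, query): "region" (480x640 bool, what is visible of it) and "centre" ([column, row] in pixels, amid what is visible of it).
The state is a dict: "time": time; "joint_pos": joint angles; "qvel": joint speeds; "tau": joint torques, N m; "ee_pos": TCP position; "eef_rot": TCP orientation; "force": force on the tool from outside, world axes, zero at the start; "wrist_torque": the same for the moment, N m; "opening": finger opening in m; "grasp_force": force on a finger pad.
Only numpy, scipy, OpenCV 4.12 (cv2) and the standard library are available. Lean on these libraries where they do the work, as an engineer would, in place of code of your own. Each camera call takes 0.05 s, during which the arm holds its last target. There are 200 camera calls.

## Task

Set up the small aluminium easel on the wooden riser: grip the grey fin of its sprung leg by the ribbed end, draw the leg out until the fin is in line with the red length mark and, while you keep it there, slide the orange cam lever along the fin until it is fully closed. The lever must not be closed with the leg off the mark. Finish still holding the fin, with the leg on the mark and the lever closed, and do not shift the bottle or the eraser that stand on the riser.

Things in the scene. Friction and masses are not known exactly. Their poses are not given: they have to be found in the camera images.
- easel: Small aluminium tablet easel, fixed on a wooden riser whose top (225x270 mm) is 180 mm above the desk. Origin at the riser's top under the leg channel; z up; x along the channel, y across it to the back rest, about away from the robot. Heights below are above this origin. Foot plate x -56..56, y -30..61 mm, rails to 19 high, back rest x -50..50 at y 60..74, 66 high.
- fin_base (a point): Point at height 0 under the centre plane of the grey fin, moves with the leg; axes as the easel. The fin (called leg_c3 in the rules) stands across the leg: 10 mm thick in x, y -54..40, height 24..68 mm. Grip it across its thickness (fingers close along x) at its ribbed -y end. The leg is on the mark when this point and mark_line have the same x in the easel's frame.
- fin_grip (a point): Point to grip in the fin's ribbed end: y -34, height 50 mm, in its centre plane; moves with the leg. Fingers that grip the fin can slide along it in y; a grip of 5 N is enough and slides easily. The big monitors (460 high) are close: fingers that lean outwards by about 0.4 rad (tips pointing to the easel's +y as well as down) keep an arm clear of them.
- leg (a joint): How far the leg is drawn out, m: 0 in, 0.06 at most; it comes out towards the easel's -x. A spring pulls it in with 1.5 N at 0 and 4.5 N at 0.06, so it runs back if let go. Friction 0.4 N.
- mark_line (a point): Red length mark clamped (40 N) on the rail next to the robot: middle of the top of the red bar (4 mm in x, y -61..-31, top 24 high). Its x along the rail differs from time to time. The fin passes just over the bar, which sticks out 7 mm past the fin's ribbed end.
- mark (a joint): Where the red mark is set, m: the value that joint leg has when the fin is exactly on the mark.
- lever (a joint): Travel of the orange cam lever along the fin, m: 0 open (near the ribbed end), 0.024 fully closed at its stop; grows towards the easel's +y. Friction 2.5 N; it stays where it is left.
- lever_face (a point): Middle of the lever's -y face (towards the ribbed end), 50 high; at fin y -13 mm when open, +11 when closed. The lever is a saddle over the fin: cheeks 6 to 19 mm either side of the fin's centre plane, height 28..66, 18 mm long in y, bridge above to 78. Fingers that grip the fin and slide along it push both cheeks.
- correction_bottle: Little bottle with black cap, 30 mm across, 64 high, standing loose on the riser's corner. A bystander. Origin under its centre.
- eraser: Blue and white eraser, 21x45x12 mm, lying loose on the riser's corner. A bystander. Origin under its centre.

How it is judged:
On the way, in this order (a step that is already met when the one before it is completed fails the run):
1. the fingers hold the fin with the leg on the red mark, lever still open (x of fin_base in the frame of mark_line between -0.004 and 0.004 m and contact force between the fingers and leg_c3 above 0.5 N and value of joint lever below 0.01 m), for 0.2 s.
2. the cam lever is closed, the fin still held on the mark (x of fin_base in the frame of mark_line between -0.004 and 0.004 m and contact force between the fingers and leg_c3 above 0.5 N and value of joint lever above 0.021 m), for 0.2 s.
At the end, for the whole second after the job is handed in: The fin's centre plane is within 4 mm of the red mark and the leg still; the lever has travelled over 21 of its 24 mm; the fingers still press on the fin with over 0.5 N, holding the leg against its spring (all of step 2 and velocity of joint leg between -0.01 and 0.01 m/s); the arm keeps its last pose, push and grip.
It fails at once if the lever is being closed (past 10 mm) while the leg is more than 7 mm off the mark (value of joint lever above 0.01 m and (x of fin_base in the frame of mark_line above 0.007 m or x of fin_base in the frame of mark_line below -0.007 m)).
It fails at once if the bottle or the eraser is shifted more than 20 mm (distance of any of correction_bottle, eraser from where it was at the start of the episode above 0.02 m).
It also fails if it takes over 35 s, if anything falls off the work surface, if the arm or the gripper's body presses on something with over 40 N, if the wrist force passes 120 N, or if a joint passes its speed limit or range.

## Working session

There is one attempt and no reset: what is moved stays moved. The work goes in short steps, Python scripts to look and compute and a tool call to move; the robot and the scene stay as the last step left them, time stands still between calls to the robot, and variables do not carry over. Pictures are saved under pics/ and viewed, at most 10 in all, crops included, and the job is handed in when it is done.

Besides the shell and the picture viewer there is one more tool, called after "Call:" in YAML: its name, and indented under it one key for each argument. jog_arm: Moves the arm, as the interface text tells. Its arguments: {"type":"object","properties":{"targets":{"type":"array","items":{"type":"array"}},"grip_force":{"type":"number"}},"required":["targets"]}

```bash
mkdir -p pics; cat > h.py <<'E'
import numpy as np, cv2
from scipy.spatial.transform import Rotation as R
from station import bot
def rq(q): return R.from_quat([q[1],q[2],q[3],q[0]])
def cam(name,st=None):
    p=bot.camera_params(name)
    if name=="wrist":
        st=st or bot.get_state(); H=np.array(p["hand_eye"]); r=rq(st["eef_rot"]).as_matrix()
        return p,np.array(st["ee_pos"])+r@H[:3,3], r@H[:3,:3]
    o=np.array(p["orientation"]); return p,np.array(p["eye"]),(o if o.shape==(3,3) else rq(o).as_matrix())
def ray(c,uv):
    p,e,M=c; K=np.array([[p["fx"],0,p["cx"]],[0,p["fy"],p["cy"]],[0,0,1]])
    d=np.array(p.get("distortion",np.zeros(5)),float)
    u=cv2.undistortPoints(np.array([[uv]],float),K,d)[0,0]
    v=M@np.array([u[0],-u[1],-1]); return e,v/np.linalg.norm(v)
def atz(c,uv,z): e,v=ray(c,uv); return e+v*(z-e[2])/v[2]
def tri(rs):
    A=sum(np.eye(3)-np.outer(v,v) for e,v in rs); b=sum((np.eye(3)-np.outer(v,v))@e for e,v in rs)
    return np.linalg.solve(A,b)
def proj(c,P):
    p,e,M=c; q=M.T@(np.array(P)-e); return np.array([p["cx"]+p["fx"]*q[0]/-q[2],p["cy"]-p["fy"]*q[1]/-q[2]])
def save(n,im): cv2.imwrite("pics/"+n,cv2.cvtColor(im,cv2.COLOR_RGB2BGR))
E
python3 - <<'E'
from h import *
st=bot.get_state();print(st["ee_pos"],st["eef_rot"],st["opening"],bot.grip_point_offset)
ims=[]
for n in("scene","top","wrist"):
    im=bot.grab_frame(n);save(n+"0.png",im);ims.append(im)
    p=bot.camera_params(n);print(n,p)
    for q in("fin_base","mark_line","lever_face","easel","correction_bottle","eraser"):
        r=bot.recognise(n,q);print(q,[(np.round(x["centre"]).tolist(),round(x["confidence"],2)) for x in r[:2]])
save("all0.png",cv2.resize(np.vstack([np.hstack(ims[:2])]),(800,300)))
E
```

```text
[0.20107418 0.51127747 0.18411698] [-3.04576596e-04  1.86303684e-01  9.82491587e-01 -1.06091174e-03] 0.09352990571488065 0.0188
scene {'fx': 521.5162859526087, 'fy': 521.5162859526087, 'cx': 326.02089548839405, 'cy': 243.92784618371354, 'eye': array([0.23113107, 0.87986537, 0.83781049]), 'orientation': array([-0.18394812, -0.08084231,  0.37510147,  0.90494558])}
fin_base [([306.0, 268.0], 0.89)]
mark_line [([311.0, 294.0], 0.43)]
lever_face [([310.0, 252.0], 0.68), ([310.0, 270.0], 0.15)]
easel [([288.0, 265.0], 0.76)]
correction_bottle [([308.0, 269.0], 0.72), ([380.0, 255.0], 0.57)]
eraser [([279.0, 223.0], 0.51)]
top {'fx': 606.8777905728889, 'fy': 606.8777905728889, 'cx': 318.06182064613375, 'cy': 239.5184925835823, 'eye': array([0.33839445, 0.33409504, 1.07441123]), 'orientation': array([ 0.71149009,  0.05191562, -0.06566625, -0.69769231])}
fin_base [([282.0, 230.0], 0.82)]
mark_line [([262.0, 253.0], 0.43)]
lever_face [([296.0, 235.0], 0.64)]
easel [([286.0, 219.0], 0.67)]
correction_bottle [([338.0, 302.0], 0.93)]
eraser [([343.0, 179.0], 0.65)]
wrist {'fx': 374.3002870714928, 'fy': 374.3002870714928, 'cx': 316.61525294121503, 'cy': 243.68741395036074, 'hand_eye': array([[ 6.82129313e-04,  9.59646933e-01,  2.81206860e-01,
         8.16214508e-02],
       [ 9.99999719e-01, -5.66781957e-04, -4.91519142e-04,
         2.97175294e-04],
       [-3.12301863e-04,  2.81207116e-01, -9.59647050e-01,
        -1.99913436e-01],
       [ 0.00000000e+00,  0.00000000e+00,  0.00000000e+00,
         1.00000000e+00]])}
fin_base []
mark_line []
lever_face []
easel []
correction_bottle []
eraser []
```

```bash
python3 - <<'E'
import cv2
a=cv2.imread("pics/scene0.png")[160:360,210:470];b=cv2.imread("pics/top0.png")[110:350,180:420]
cv2.imwrite("pics/c_s.png",cv2.resize(a,None,fx=3,fy=3,interpolation=2));cv2.imwrite("pics/c_t.png",cv2.resize(b,None,fx=2.5,fy=2.5,interpolation=2))
E
```

```text
(no output)
```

View pics/c_s.png

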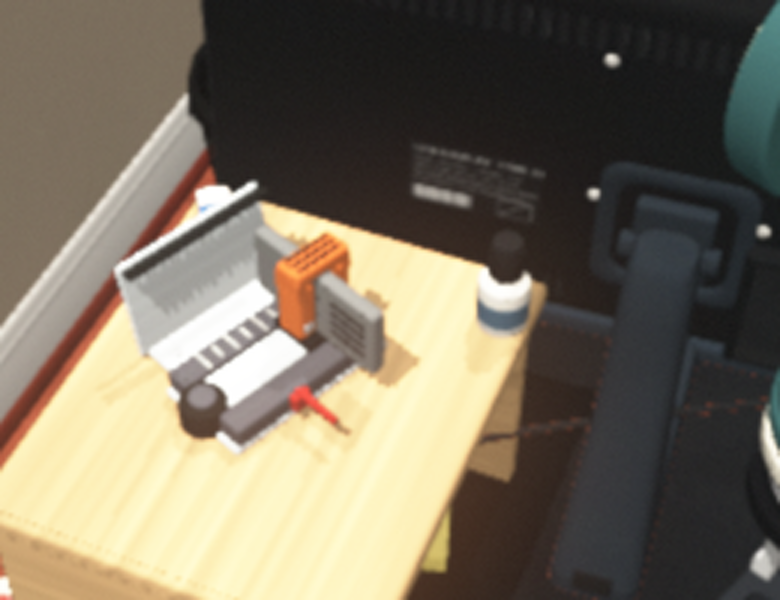

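View pics/c_t.png

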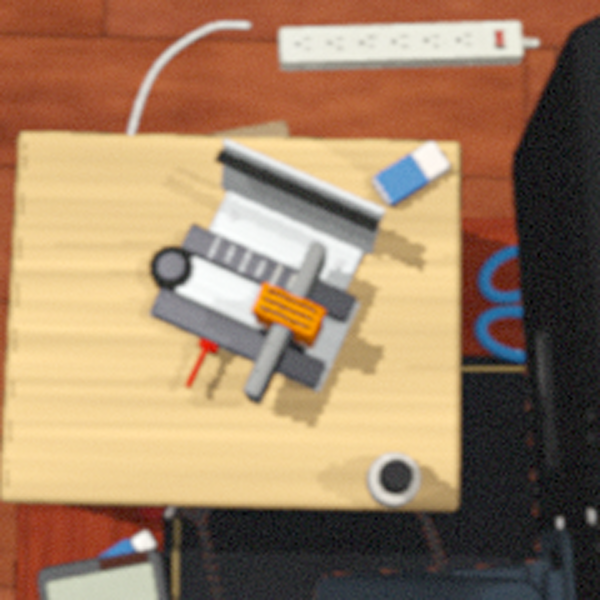

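View pics/top0.png

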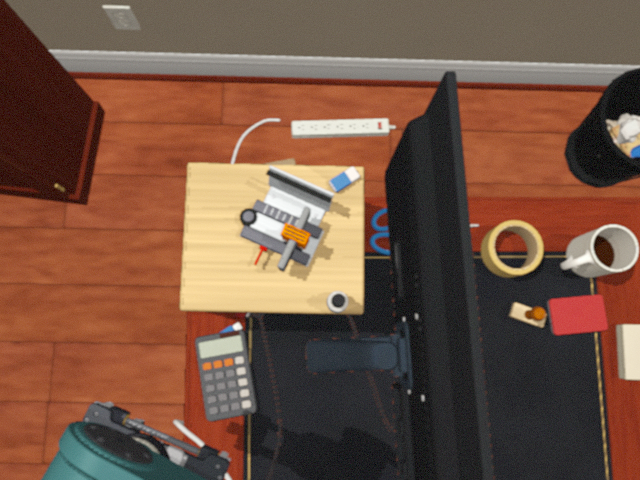

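The top view shows the fin from (306,208) to its ribbed end at (283,268), the lever at (296,235) and the red bar from (264,247) to (255,264). The bottle is at (338,302) and the eraser at (343,179). In the scene view the bar tip is at (325,303) and the ribbed end's top corner is near (336,264).

```bash
python3 - <<'E'
from h import *
T,S=cam("top"),cam("scene")
def t(x,y): return (180+x/2.5,110+y/2.5)
def s(x,y): return (210+x/3,160+y/3)
# two-view heights: bar tip, fin inner top, lever, bottle cap
for n,a,b in(("bartip",t(188,385),s(345,428)),("barroot",t(208,345),s(300,390)),("fin ribbed end top",t(257,388),s(366,303)),("fin back end top",t(317,245),s(262,230)),("lever bridge top",t(290,312),s(312,252)),("cap",t(397,474),s(508,240)),("back rest top L",t(222,152),s(258,185)),("rest top R",t(383,212),s(122,268))):
    ra,rb=ray(T,a),ray(S,b);P=tri([ra,rb])
    print(n,np.round(P,4),"res px",np.round(proj(T,P)-a,1),np.round(proj(S,P)-b,1))
print("at z: fin rib",atz(T,t(257,388),.248),"back",atz(T,t(317,245),.248),"bar tip",atz(T,t(188,385),.204),"root",atz(T,t(208,345),.204),"lever",atz(T,t(290,312),.258))
print("riser corners",[np.round(atz(T,t(*c),.18),3) for c in((20,132),(460,142),(458,510),(3,500))])
E
```

```text
bartip [0.4447 0.4084 0.1932] res px [0.6 2.6] [-2.4 -0.5]
barroot [0.4712 0.398  0.1993] res px [0.  0.1] [-0.1 -0. ]
fin ribbed end top [0.4431 0.3675 0.2477] res px [-0.4 -1.7] [1.5 0.3]
fin back end top [0.5218 0.3355 0.2432] res px [0.2 0.6] [-0.5 -0.1]
lever bridge top [0.4832 0.3499 0.2538] res px [-0.1 -0.6] [0.5 0.1]
cap [0.3953 0.2891 0.2412] res px [0.1 0.3] [-0.3 -0. ]
back rest top L [0.5257 0.3791 0.323 ] res px [ 4.1 20.5] [-16.9  -5.7]
rest top R [0.5968 0.3077 0.1514] res px [ -7.8 -19.8] [18.2  2.5]
at z: fin rib [0.44073808 0.3668749  0.248     ] back [0.52159888 0.33569157 0.248     ] bar tip [0.4471155  0.40841031 0.204     ] root [0.47068185 0.39766349 0.204     ] lever [0.48163605 0.34962706 0.258     ]
riser corners [array([0.603, 0.518, 0.18 ]), array([0.603, 0.25 , 0.18 ]), array([0.38, 0.25, 0.18]), array([0.38 , 0.516, 0.18 ])]
```

Call:
jog_arm:
  targets:
    - [45,[0,0,-0.6],[0,-0.95,0]]
    - [45,[0,0,-0.6],[0,-0.95,0]]
    - [45,[0,0,-0.6],[0,-0.95,0]]
    - [45,[0,0,-0.6],[0,-0.97,0]]
    - [45,[0,0,0],[0,0,0]]
  grip_force: 8

```text
time: 1.68
ee_pos: [0.183, 0.5199, 0.3047]
eef_rot: [0.195, 0.181, 0.963, -0.035]
force: [1.0, 0.5, -0.7]
opening: 0.0475
grasp_force: 0.0
```

```bash
cat >> h.py <<'E'
def go(P,st=None):
    st=st or bot.get_state(); r=rq(st["eef_rot"]).as_matrix()
    d=r.T@(np.array(P)-np.array(st["ee_pos"]))/.05; print("ee",np.round(st["ee_pos"],4),"z",np.round(r[:,2],3),"y",np.round(r[:,1],3),"shift units",np.round(d,2)); return d
E
python3 - <<'E'
from h import *
go([.430,.371,.305])
E
```

```text
ee [0.183  0.5199 0.3047] z [ 0.363 -0.138 -0.921] y [0.362 0.932 0.003] shift units [-5.24 -0.99  2.2 ]
```

Call:
jog_arm:
  targets:
    - [45,[-0.87,-0.17,0.36],[0,0,0]]
    - [45,[-0.87,-0.16,0.36],[0,0,0]]
    - [45,[-0.87,-0.16,0.36],[0,0,0]]
    - [45,[-0.87,-0.16,0.36],[0,0,0]]
    - [45,[-0.87,-0.17,0.36],[0,0,0]]
    - [45,[-0.87,-0.17,0.36],[0,0,0]]
    - [45,[0,0,0],[0,0,0]]

```text
time: 2.55
ee_pos: [0.4319, 0.3656, 0.3041]
eef_rot: [0.194, 0.186, 0.962, -0.038]
force: [0.2, -0.5, -0.3]
opening: 0.045
grasp_force: 0.0
```

```bash
python3 - <<'E'
from h import *
go([.466,.357,.213])
st=bot.get_state();im=bot.grab_frame("wrist");save("w1.png",im)
W=cam("wrist",st)
for n,P in(("rib",(.4407,.3669,.248)),("back",(.5216,.3357,.248)),("tip",(.447,.408,.204)),("lever",(.4816,.3496,.258))):print(n,proj(W,P))
for q in("fin_base","mark_line","lever_face"):print(q,[(np.round(x["centre"]).tolist(),round(x["confidence"],2)) for x in bot.recognise("wrist",q)[:2]])
E
```

```text
ee [0.4319 0.3656 0.3041] z [ 0.36  -0.146 -0.921] y [ 0.372  0.928 -0.001] shift units [0.07 0.1  1.95]
rib [322.4562911 233.0977671]
back [322.74253318 314.12045823]
tip [374.05883227 188.97901077]
lever [320.88377899 287.70796594]
fin_base [([331.0, 252.0], 0.97)]
mark_line [([370.0, 209.0], 0.66)]
lever_face [([324.0, 276.0], 0.63)]
```

View pics/w1.png

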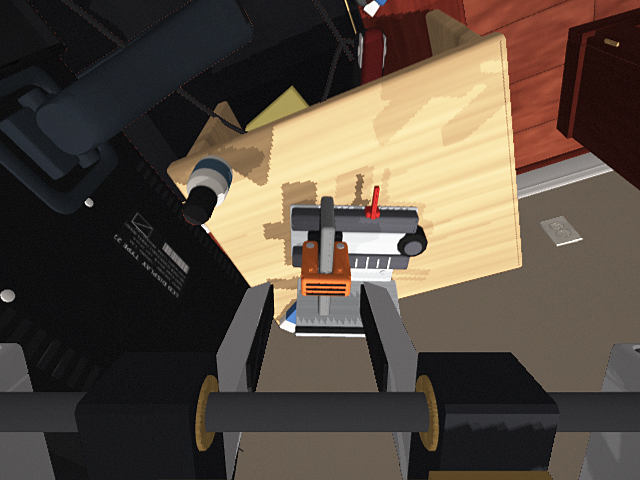

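The wrist view shows the fin's ribbed end face at about (327,197..235), the red bar from (377,187) to (372,217), and the lever at (326,270). The fin's end-bottom and the bar's top are both 24 mm high, so their offset can be measured directly in this view.

```bash
python3 - <<'E'
from h import *
W=cam("wrist")
im=cv2.cvtColor(cv2.imread("pics/w1.png"),cv2.COLOR_BGR2RGB)
a=im[175:225,355:400].astype(int);m=(a[...,0]>150)&(a[...,1]<80)&(a[...,2]<80)
for r in range(0,50,4):
    c=np.where(m[r])[0]
    if len(c):print(175+r,355+c.min(),355+c.max())
rg=bot.regions_of("wrist","fin_base")[0]["region"]
for r in range(190,330,6):
    c=np.where(rg[r])[0]
    if len(c):print("fin",r,c.min(),c.max(),len(c))
cv2.imwrite("pics/wc.png",cv2.resize(cv2.cvtColor(im[175:345,265:435],cv2.COLOR_RGB2BGR),None,fx=3.5,fy=3.5,interpolation=2))
E
```

```text
191 375 378
195 374 378
199 374 377
203 373 376
207 372 376
211 372 375
215 366 379
fin 202 320 332 13
fin 208 320 333 14
fin 214 319 333 15
fin 220 319 333 15
fin 226 319 419 19
fin 232 308 423 52
fin 238 307 425 119
fin 244 302 426 125
fin 250 302 423 122
fin 256 302 414 59
fin 262 302 348 47
fin 268 301 349 49
fin 274 301 350 50
fin 280 301 350 50
fin 286 301 349 49
fin 292 301 349 49
fin 298 318 329 12
fin 304 318 329 12
fin 310 318 328 11
```

View pics/wc.png

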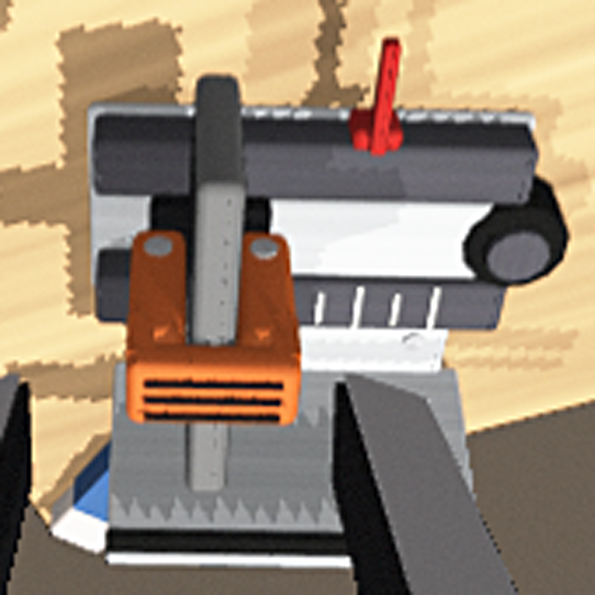

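```bash
python3 - <<'E'
from h import *
W=cam("wrist");T=cam("top")
a=atz(W,(328,227.5),.248);b=atz(W,(324.2,314.5),.248);c=atz(W,(326.5,197),.204)
t=atz(W,(376.8,189),.204);r=atz(W,(373.5,211),.204)
print(a,b,np.linalg.norm(b-a),"bottom",c,"bar",t,r)
w=tri([ray(W,(324.2,314.5)),ray(T,(306.8,208))]);print("back tri",w)
print("rib tri",tri([ray(W,(328,227.5)),ray(T,(282.4,267))]),"bar tip tri",tri([ray(W,(377,187)),ray(T,(255.2,264))]))
y=(b-a)/np.linalg.norm(b-a);ex=np.array([y[1],-y[0],0]);print("ey",y,"ex",ex)
y2=np.array([.9285,-.3715,0]); 
for p in(t,r):print("offset",(p-c)@-ex,(p-a)@-ex,"along y from rib end",(p-a)@y)
y3=rq(bot.get_state()["eef_rot"]).as_matrix()[:,1]; print("tooly",y3)
G=a+.020*y;G[2]=.230; G2=c+.020*y;print(G,G2)
d=rq(bot.get_state()["eef_rot"]).as_matrix()[:,2]; go(G+.0188*d)
E
```

```text
[0.43514919 0.37595852 0.248     ] [0.52083969 0.34087687 0.248     ] 0.09259364568793513 bottom [0.43762137 0.37489711 0.204     ] bar [0.44507079 0.41401232 0.204     ] [0.46412479 0.40592943 0.204     ]
back tri [0.52324653 0.33769017 0.24483783]
rib tri [0.44089196 0.37068499 0.23769155] bar tip tri [0.44909875 0.41176955 0.19346205]
ey [ 9.25446863e-01 -3.78877425e-01  2.99756807e-16] ex [-0.37887743 -0.92544686  0.        ]
offset 0.03902146632250167 0.038975845262658154 along y from rib end -0.005235808093696584
offset 0.038760311783882985 0.03871469072403948 along y from rib end 0.015460075067329946
tooly [ 3.64835993e-01  9.31071801e-01 -2.70631615e-05]
[0.45365813 0.36838097 0.23      ] [0.45613031 0.36731956 0.204     ]
ee [0.4288 0.3694 0.3051] z [ 0.362 -0.142 -0.921] y [ 0.365  0.931 -0.   ] shift units [0.15 0.16 1.94]
```

Call:
jog_arm:
  targets:
    - [45,[0.02,0.04,0.5],[0,0,0]]
    - [45,[0.02,0.03,0.5],[0,0,0]]
    - [45,[0.02,0.03,0.5],[0,0,0]]
    - [45,[0,0,0.48],[0,0,0]]
    - [45,[0,0,0],[0,0,0]]
    - [45,[0,0,0],[0,0,0]]
  grip_force: 6

```text
time: 3.55
ee_pos: [0.4644, 0.3614, 0.2142]
eef_rot: [0.196, 0.182, 0.963, -0.036]
force: [0.4, -0.3, 0.1]
opening: 0.0448
grasp_force: 0.0
```

```bash
python3 - <<'E'
from h import *
st=bot.get_state();go([.4638,.3613,.2127],st);print(st["force"])
im=bot.grab_frame("wrist");save("w2.png",im);cv2.imwrite("pics/wc2.png",cv2.resize(cv2.cvtColor(im[100:400,160:500],cv2.COLOR_RGB2BGR),None,fx=2,fy=2))
E
```

```text
ee [0.4644 0.3614 0.2142] z [ 0.364 -0.141 -0.921] y [0.365 0.931 0.001] shift units [ 0.02 -0.01  0.02]
[ 0.43034829 -0.34610322  0.12184587]
```

View pics/wc2.png

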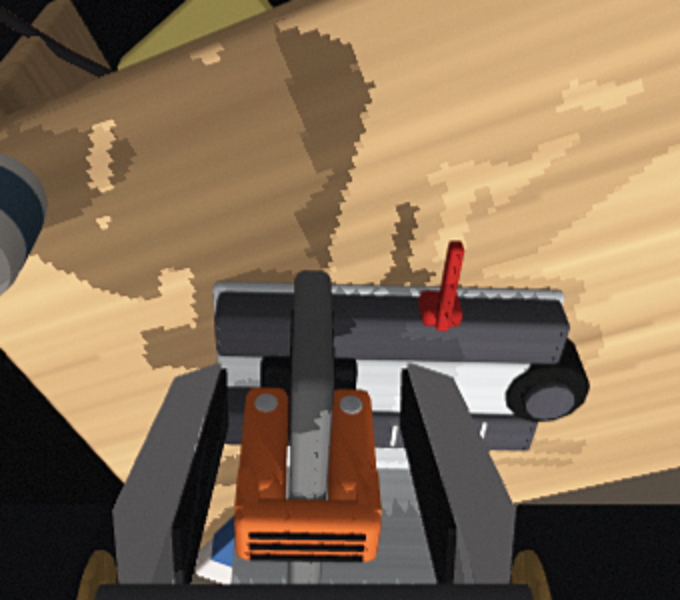

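The fingers straddle the fin, centred on it at crop column 313. The lever cheeks are just beyond the fingertips, so I'll back off 5 mm along the fin and close.

Call:
jog_arm:
  targets:
    - [45,[0.09,0,-0.04],[0,0,0]]
    - [30,[0,0,0],[0,0,0]]
    - [20,[0,0,0],[0,0,0]]
    - [5,[0,0,0],[0,0,0]]
    - [5,[0,0,0],[0,0,0]]
    - [5,[0,0,0],[0,0,0]]
    - [5,[0,0,0],[0,0,0]]
  grip_force: 6

```text
time: 4.47
ee_pos: [0.4602, 0.3622, 0.2131]
eef_rot: [0.195, 0.183, 0.963, -0.037]
force: [0.1, 0.9, 0.5]
opening: 0.0105
grasp_force: 6.0
```

```bash
python3 - <<'E'
from h import *
p,e,M=cam("wrist")
# pose for w2.png differs by the later 5 mm retreat: rebuild at TCP of w2
st=bot.get_state();st2=dict(st);st2["ee_pos"]=np.array([.4644,.3614,.2142])
W=cam("wrist",st2)
c=atz(W,(160+313/2,100+272/2),.204);t=atz(W,(160+456/2,100+243/2),.204);r=atz(W,(160+449/2,100+290/2),.204)
y=rq(st["eef_rot"]).as_matrix()[:,1]
ex=np.array([.372,.928,0])
for p in(t,r):print((p-c)@y,(p-c)@ex,np.linalg.norm(t-r))
print(c,st["ee_pos"],st["opening"],st["force"],st["grasp_force"])
for n in("wrist",):
  im=bot.grab_frame(n);save("w3.png",im);rg=im[180:330,330:440].astype(int)
  m=(rg[...,0]>150)&(rg[...,1]<80)&(rg[...,2]<80)
  for r in range(0,100,5):
    q=np.where(m[r])[0]
    if len(q):print(180+r,330+q.min(),330+q.max())
E
```

```text
0.03819927917422704 0.03812806328878589 0.016261887241205537
0.038206390177601184 0.038237845773650594 0.016261887241205537
[0.44070597 0.37112547 0.204     ] [0.46019987 0.36220124 0.21312105] 0.010460159472561244 [0.13822447 0.87104209 0.46233005] 5.990762338042259
235 387 391
240 386 390
245 385 389
250 384 388
255 383 387
260 381 386
265 373 390
270 379 384
```

Call:
jog_arm:
  targets:
    - [5,[0,0.13,0],[0,0,0]]
    - [5,[0,0.13,0],[0,0,0]]
    - [5,[0,0.13,0],[0,0,0]]
    - [5,[0,0.13,0],[0,0,0]]
    - [5,[0,0.13,0],[0,0,0]]
    - [5,[0,0.12,0],[0,0,0]]
    - [5,[0,0,0],[0,0,0]]
    - [5,[0,0,0],[0,0,0]]

```text
time: 5.52
ee_pos: [0.4754, 0.3976, 0.2131]
eef_rot: [0.196, 0.183, 0.963, -0.038]
force: [3.4, -3.7, -0.3]
opening: 0.0106
grasp_force: 6.0
```

```bash
python3 - <<'E'
from h import *
st=bot.get_state();print(st["ee_pos"],st["opening"],st["force"],st["grasp_force"])
im=bot.grab_frame("wrist");save("w4.png",im)
rg=im[200:300,270:380].astype(int);m=(rg[...,0]>150)&(rg[...,1]<80)&(rg[...,2]<80)
for r in range(0,100,4):
    q=np.where(m[r])[0]
    if len(q):print(200+r,270+q.min(),270+q.max())
cv2.imwrite("pics/wc4.png",cv2.resize(cv2.cvtColor(im[200:350,240:400],cv2.COLOR_RGB2BGR),None,fx=4,fy=4,interpolation=2))
W=cam("wrist",st);print("rail top/centre plane ref col of TCP",proj(W,st["ee_pos"]))
E
```

```text
[0.4753876  0.3975609  0.21314028] 0.010627358138196114 [ 3.38755166 -3.72074593 -0.32966215] 5.985964760184288
rail top/centre plane ref col of TCP [315.83153793 282.1636831 ]
```

View pics/wc4.png

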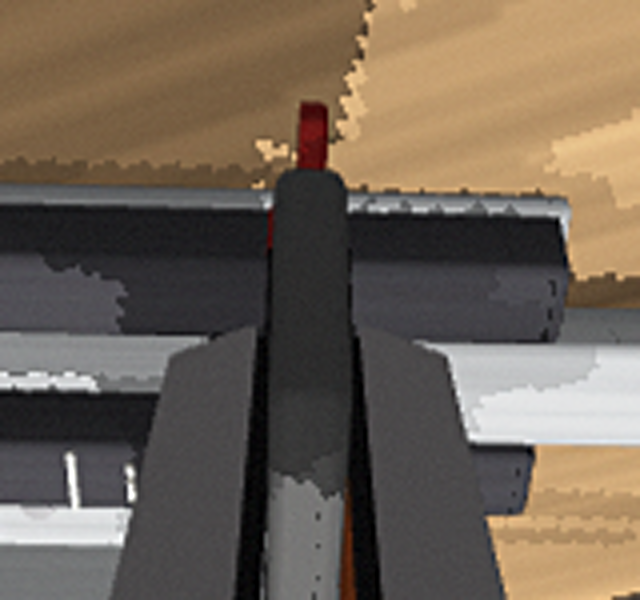

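The bar (crop column 313) and the fin's end (centre 311.5) line up to about 0.2 mm, with the lever still open. I'll slide along the fin now.

Call:
jog_arm:
  targets:
    - [5,[-0.09,0,0.038],[0,0,0]]
    - [5,[-0.09,0,0.038],[0,0,0]]
    - [5,[-0.09,0,0.038],[0,0,0]]
    - [5,[-0.09,0,0.038],[0,0,0]]
    - [5,[-0.09,0,0.038],[0,0,0]]
    - [5,[0,0,0],[0,0,0]]

```text
time: 6.32
ee_pos: [0.4941, 0.3914, 0.2133]
eef_rot: [0.192, 0.182, 0.964, -0.035]
force: [-8.5, -0.2, 3.6]
opening: 0.0105
grasp_force: 7.3
```

```bash
cat > chk.py <<'E'
from h import *
import sys
st=bot.get_state();print(np.round(st["ee_pos"],4),st["opening"],np.round(st["force"],1),st["grasp_force"])
e=np.array(st["ee_pos"])-[.4754,.3976,.2131];print("along ey",e@[.927,-.374,0],"draw",e@[.374,.927,0])
im=bot.grab_frame("wrist")
rg=im[180:320,260:380].astype(int);m=(rg[...,0]>70)&(rg[...,1]<35)&(rg[...,2]<35)
for r in range(0,140,5):
    q=np.where(m[r])[0]
    if len(q):print(180+r,260+q.min(),260+q.max())
cv2.imwrite("pics/"+sys.argv[1],cv2.resize(cv2.cvtColor(im[130:330,210:430],cv2.COLOR_RGB2BGR),None,fx=3,fy=3,interpolation=2))
E
python3 chk.py wc5.png
```

```text
[0.4941 0.3914 0.2133] 0.010454357405532914 [-8.5 -0.2  3.6] 7.29792457495023
along ey 0.019656452354582542 draw 0.0012128081457345894
200 313 318
205 313 318
210 313 318
225 308 308
230 307 307
235 305 306
240 305 306
280 288 300
285 286 286
```

Call:
jog_arm:
  targets:
    - [5,[-0.09,-0.005,0.038],[0,0,0]]
    - [5,[-0.09,-0.005,0.038],[0,0,0]]
    - [5,[-0.09,-0.005,0.038],[0,0,0]]
    - [5,[0,0,0],[0,0,0]]

```text
time: 6.88
ee_pos: [0.5073, 0.3857, 0.2133]
eef_rot: [0.192, 0.182, 0.964, -0.035]
force: [-9.3, 0.8, 4.9]
opening: 0.0103
grasp_force: 7.3
```

```bash
python3 chk.py wc6.png
```

```text
[0.5073 0.3857 0.2133] 0.010349191637767374 [-9.3  0.8  4.9] 7.2989813477852294
along ey 0.034028270442678726 draw 0.0008697610590647411
180 314 320
185 314 320
205 308 308
210 307 307
215 305 307
280 287 301
285 287 287
```

View pics/wc6.png

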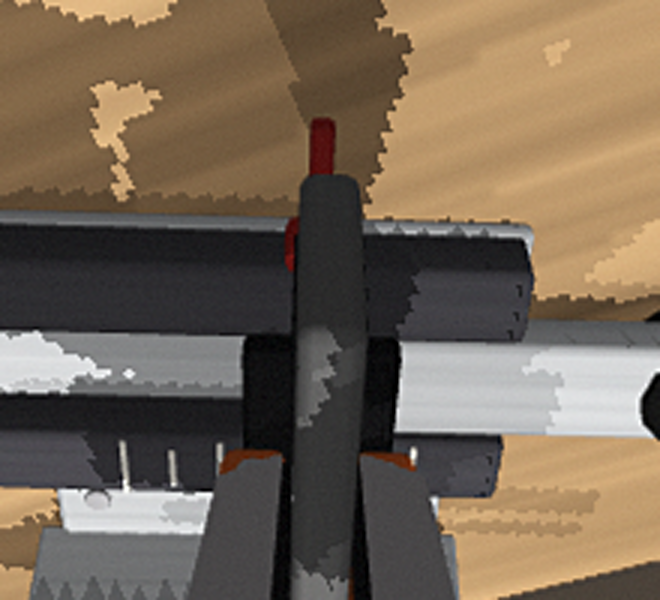

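The bar is centred at crop column 322 and the fin's end at 330, so the leg is about 1.3 mm too far out. The cheeks are in contact with the fingers. I'll trim the offset and keep pushing.

Call:
jog_arm:
  targets:
    - [5,[-0.04,-0.012,0.017],[0,0,0]]
    - [5,[-0.04,-0.012,0.017],[0,0,0]]
    - [5,[0,0,0],[0,0,0]]
    - [5,[0,0,0],[0,0,0]]

```text
time: 7.42
ee_pos: [0.5106, 0.3832, 0.2133]
eef_rot: [0.192, 0.182, 0.964, -0.035]
force: [-9.8, 1.4, 3.8]
opening: 0.0096
grasp_force: 7.3
```

```bash
python3 chk.py wc7.png
```

```text
[0.5106 0.3832 0.2133] 0.009639682341236095 [-9.8  1.4  3.8] 7.318382324792765
along ey 0.03796190739210398 draw -0.0001717298498358881
180 317 323
200 308 308
205 307 307
210 307 307
280 288 301
285 347 347
```

Call:
jog_arm:
  targets:
    - [5,[-0.04,0,0.017],[0,0,0]]
    - [5,[-0.04,0,0.017],[0,0,0]]
    - [5,[0,0,0],[0,0,0]]

```text
time: 7.85
ee_pos: [0.513, 0.3825, 0.2132]
eef_rot: [0.191, 0.181, 0.964, -0.035]
force: [-14.4, 1.6, 5.3]
opening: 0.0101
grasp_force: 10.7
```

```bash
python3 chk.py wc8.png
```

```text
[0.513  0.3825 0.2132] 0.010072001267664839 [-14.4   1.6   5.3] 10.659459604939912
along ey 0.04047971250763563 draw 5.835187535834993e-05
200 307 307
205 307 307
280 286 302
285 347 347
```

View pics/wc8.png

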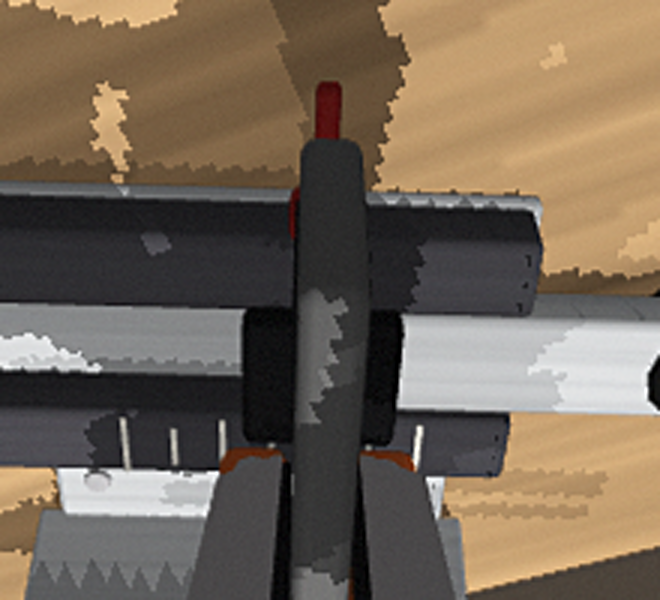

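The fin is within about 0.6 mm of the mark, with the bar at 328 and the fin at 332. The force has begun to rise, so I'll push a little further to confirm the stop.

Call:
jog_arm:
  targets:
    - [5,[-0.04,-0.01,0.017],[0,0,0]]
    - [5,[0,0,0],[0,0,0]]
    - [5,[0,0,0],[0,0,0]]

```text
time: 8.28
ee_pos: [0.5132, 0.3824, 0.2132]
eef_rot: [0.189, 0.181, 0.965, -0.034]
force: [-19.4, 2.7, 6.7]
opening: 0.0105
grasp_force: 13.0
```

```bash
python3 chk.py wc9.png
```

```text
[0.5132 0.3824 0.2132] 0.010475407202479765 [-19.4   2.7   6.7] 12.954077963659074
along ey 0.040745528036404244 draw 8.231771071825524e-05
195 308 308
200 307 307
205 307 307
280 286 335
285 283 347
```

```bash
python3 - <<'E'
from h import *
a=bot.grab_frame("scene")[170:300,240:370];b=bot.grab_frame("top")[160:290,220:350]
cv2.imwrite("pics/fin.png",cv2.resize(cv2.cvtColor(np.hstack([a,b]),cv2.COLOR_RGB2BGR),None,fx=3,fy=3,interpolation=2))
E
```

```text
(no output)
```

View pics/fin.png

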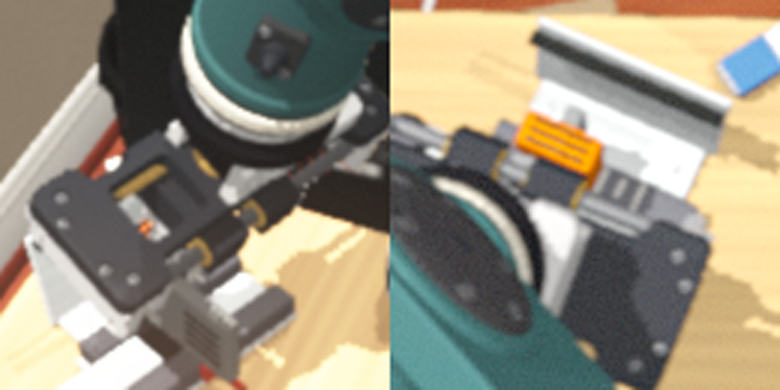

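The lever's bridge is visible in the top view at about pixel (277,208), with the fin's back end just beyond it at (282,198).

```bash
python3 - <<'E'
from h import *
T=cam("top");a=atz(T,(276.7,208.3),.258);b=atz(T,(296,234.8),.258);e=atz(T,(282.3,198),.248)
print(a,b,(a-b)@[.927,-.374,0],(a-b)@[.374,.927,0],"to back end",(e-a)@[.927,-.374,0])
E
```

```text
[0.51803041 0.37701121 0.258     ] [0.48163605 0.34962706 0.258     ] 0.023495899413318127 0.03899659872690518 to back end 0.01838542969091933
```

Measured lever travel is 23.5 mm and leg draw is 39.0 mm, so both are where they should be. I'm handing the job in.

```bash
python3 -c "
from station import bot
print(bot.job_done())"
```

```text
the job is handed in; nothing more can be done
None
```

I handed the job in with the fin gripped, the leg on the red mark to within about 1 mm, and the lever closed against its stop (23.5 of 24 mm measured); the bottle and eraser were never touched as far as I could see, and the hand-in returned no verdict.

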